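Find the canister lid that rocks and press it home

ROBOT

A 7-joint arm with a two-finger parallel gripper is mounted at the origin on the work surface. World frame = base frame: x ahead of the robot, y to its left, z up, the work surface at z = 0. Lengths are in m, angles in rad, forces in N, time in s.
With the tool pointing down it reaches from about 0.4 to 0.85 m from the base axis. Payload 4.4 kg.
Tool frame: the origin (TCP) lies at the very end of the fingers, on their centre line; the grasp point (between the pads) lies 19 mm behind it; z points along the fingers, y is the line along which they close (so a half turn about z gives the same grasp; the last joint's range is limited). The gripper opens to 94 mm and grips with 3 to 60 N. Pads are 16 mm wide; open, the fingers measure 119 mm over their backs; the gripper's body (75 mm by 177 mm) begins 78 mm behind the grasp point.
Start: joints at [-1.396, 0.628, 0.038, 1.517, -0.027, 0.996, -0.02], TCP at [0.155, 0.631, 0.205] pointing down, gripper open.
Joint ranges: [-3.06, 3.06], [-0.37, 2.12], [-1.25, 1.32], [0.18, 2.47], [-1.1, 4.24], [0.23, 1.98], [-2.94, 2.94]. Speed limits (rad/s): [2.57, 2.57, 3.14, 3.14, 3.14, 3.14, 3.14].

INTERFACE

Orientations are given as a 3x3 rotation matrix whose columns are the frame's x, y, z axes.
In Python, from workcell import bot gives the robot as it stands.
- The arm moves only by the tool jog_arm, never from a script. Its argument "moves" is a list of rows, each a list of 4 numbers: the shift along the tool's x, y, z in cm, then the turn about the tool's z in degrees. In form: [[x, y, z, roll], ...]. A call has 1 to 12 rows; each row is the pose to reach, as a shift and turn from the pose commanded when the call began, along the tool's axes at that moment; what a row does not reach only later rows make up. A row lasts 1/10 s, in which the tool goes at most 50 mm and 8.59 degrees, less where a joint would pass 70% of its speed; a pose out of reach is approached as far as the arm can. A call with a gripper value outside its range is refused whole. "jaw" is the gripper's target within -1 to 1 (fully open at 1, half-way at 0, shut at -1), set as the call begins (left out, the last holds). The fingers move at their own pace and stop on an object; "newtons" is the grip in N (left out, the last holds). Time passes only in rows, so rows that repeat a pose let the fingers close. It gives the time, the measured TCP pose, the force, the opening and the grip force at its end, in the units of the state.
- bot.read_state(): the state, without advancing time (a new reading comes with each control period).
- bot.capture(name): name is "scene" or "side" or "wrist"; returns a dict with "img" (400x640x3 uint8, blue, green, red), "intrinsics" (3x3 intrinsics, pixels), "world_from_camera" (4x4, takes a point from camera to world coordinates). Camera axes: x right, y up, looking along -z (the intrinsics and any distortion apply to the point x, -y, -z); pixel columns grow to the right and rows downward; lengths in m; the calibration is good to about 2 mm. A picture is of the moment at which its call begins. There is no depth.
- bot.job_done(): hands the job in; it is judged then, once.
The state is a dict: "time": time; "joint_positions": joint angles; "dq": joint speeds; "joint_torque": joint torques, N m; "eef_pos": TCP position; "orientation": TCP orientation; "force": force on the tool from outside, world axes, zero at the start; "moment": the same for the moment, N m; "grip_width": finger opening in m; "grip_force": force on a finger pad.
Only numpy, scipy, OpenCV 4.12 (cv2) and the standard library are available. Lean on these libraries where they do the work, as an engineer would, in place of code of your own. Each camera call takes 0.05 s, during which the arm holds its last target. There are 200 camera calls.

TASK

Four identical canisters stand in the tray and one of their wooden lids is not pushed on properly. Press lightly on the lids near the edge, one after another, until you find the one that rocks, then press that lid down in the middle until it is fully home and sits level. Only press with the fingertips, without pounding: lift nothing, and leave everything else where it stands.

Things in the scene. Friction and masses are not known exactly. Their poses are not given: they have to be found in the camera images.
- tray: Dark wooden tray, 310 x 310 mm, fixed, floor 10 mm thick, rim 24 mm high; origin at the centre of its underside, x and y along its sides, z up. Four white canisters of 94 mm diameter stand in it and stay put, one each at place_a to place_d. Any one of them may have the loose lid; the other three lids are tight and do not yield.
- place_a (a point): Point on the tray floor (10 mm above the table) under the centre of a canister, at tray x -76, y +76 mm. The wooden lid, the same at every place, is 103 mm in diameter, its skirt hiding the canister's neck. Its flat top lies 91 to 97 mm above this point: the canisters differ a little in height, so height does not tell the loose lid.
- place_b (a point): The same for the second canister, at tray x -76, y -76 mm. A knob in the middle of every lid, 27 mm in diameter, rises 17 mm above the lid's flat top; the flat ring between knob and edge, 16 to 46 mm from the centre, is free to be pressed.
- place_c (a point): The same for the third canister, at tray x +76, y +76 mm.
- place_d (a point): The same for the fourth canister, at tray x +76, y -76 mm.
- lid_gap (a joint): How far the one loose lid stands above its seat, m: 0.004 to 0.005 at the start, 0 when home on the rim. It does not tell which canister it is. The gasket holds by friction: more than about 8 N straight down near the middle (on the knob) slides it down onto the rim, where it stays; pressing one edge only tilts it; it rises only if lifted.
- lid_rock_x (a joint): Tilt of the loose lid about the tray's x axis, rad, 0 when level. Unseated, it rocks on its soft gasket (0.7 N m per rad, so 2 N near the edge are enough) by up to about 0.1 rad, the pressed edge giving 3 to 5 mm until it meets the rim, and springs back level when let go. Once home it cannot rock.
- lid_rock_y (a joint): The same about the tray's y axis.
- shaker: Loose salt shaker of glass with a steel cap, 40 mm diameter, 72 mm high, standing in the middle of the tray. Origin under its centre.
- ladle: Loose stainless ladle lying beside the tray, 325 mm long, bowl 92 mm wide and 34 mm high. Origin on the table below the handle, the bowl's centre 110 mm along its x.
- tostonera: Loose cedar tostonera (plantain press), closed: two hinged boards, 264 x 105 x 42 mm, with handles towards its -x and a brass hinge at its +x end. It lies beside the tray. Origin at its underside.
- spoon: Loose wooden spoon, 200 mm long, lying beyond the tray. Origin at its underside, x along its length.
- bowls: Two nested white ceramic bowls, together 160 mm in diameter and 83 mm high, loose, to the left of the tray. Origin under the centre.
- pitcher: Plastic pitcher with a flip lid, 120 mm in diameter, 204 mm high, its handle to its +x, loose, to the right of the tray. Origin under its centre.
Things that resemble listed ones, but are neither listed nor needed, are in the scene too. There is more than one size of the spoon; the job needs the middle-sized.

How it is judged:
By the outcome, as a careful person would: the job done as asked, in the order asked, and still so for the second after the job is handed in, with the robot touching nothing.
It also fails if it takes over 54 s, if anything falls off the work surface, if the arm or the gripper's body presses on something with over 40 N, if the wrist force passes 120 N, or if a joint passes its speed limit or range.

## Working session

There is one attempt and no reset: what is moved stays moved. The work goes in short steps, Python scripts to look and compute and a tool call to move; the robot and the scene stay as the last step left them, time stands still between calls to the robot, and variables do not carry over. Pictures are saved under pics/ and viewed, at most 10 in all, crops included, and the job is handed in when it is done.

Besides the shell and the picture viewer there is one more tool, called after ">>>" by a JSON object that holds its "op" and its "data", one argument or row to a line. jog_arm: Moves the arm, as the interface text tells. Its arguments: {"type":"object","properties":{"moves":{"type":"array"},"jaw":{"type":"number"},"newtons":{"type":"number"}},"required":["moves"]}

```bash
mkdir -p pics
python3 - <<'E'
from workcell import bot
import cv2,numpy as np,pickle
d={}
for n in("scene","side"):
    c=bot.capture(n);d[n]=c;cv2.imwrite(f"pics/{n}0.png",c["img"])
    print(n,np.round(c["intrinsics"],1).tolist(),np.round(c["world_from_camera"],3).tolist(),[k for k in c])
pickle.dump(d,open("c0.pkl","wb"))
s=bot.read_state();print(s["time"],s["eef_pos"],np.round(s["orientation"],3).tolist(),s["force"],s["grip_width"])
E
```

```text
scene [[519.7, 0.0, 308.6], [0.0, 519.7, 195.6], [0.0, 0.0, 1.0]] [[0.393, -0.75, 0.532, 1.479], [0.92, 0.323, -0.223, -0.399], [-0.005, 0.577, 0.817, 1.499], [0.0, 0.0, 0.0, 1.0]] ['img', 'intrinsics', 'world_from_camera']
side [[470.8, 0.0, 316.4], [0.0, 470.8, 200.9], [0.0, 0.0, 1.0]] [[0.782, 0.345, -0.519, -0.348], [-0.623, 0.436, -0.649, -1.141], [0.002, 0.831, 0.556, 1.045], [0.0, 0.0, 0.0, 1.0]] ['img', 'intrinsics', 'world_from_camera']
0.1 [0.1548295  0.63072483 0.20469029] [[-0.971, 0.238, -0.0], [0.238, 0.971, -0.002], [-0.0, -0.002, -1.0]] [0.25084098 0.7591153  0.06099173] 0.09409734981297681
```

View pics/scene0.png

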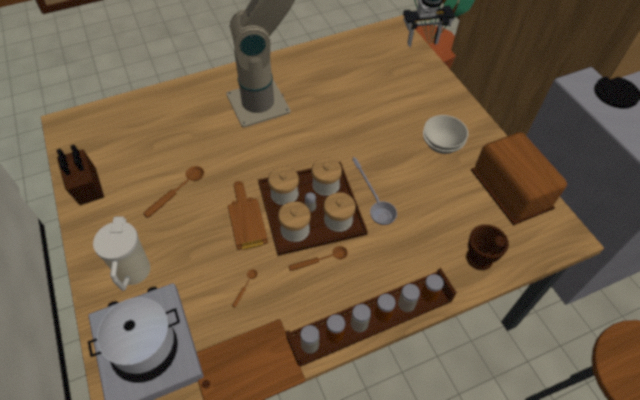

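View pics/side0.png

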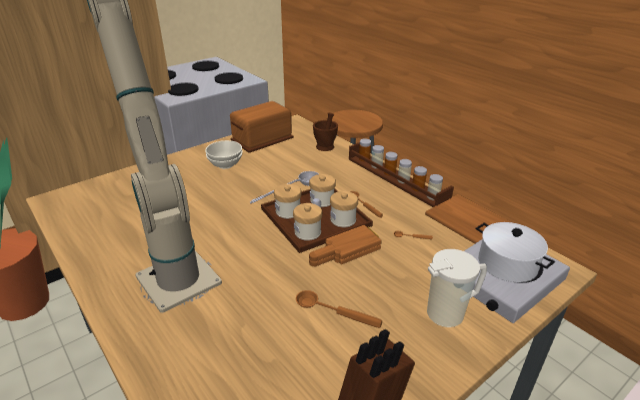

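The scene view shows lids near (284,180), (327,172), (294,215), (339,205). In the side view they are near (288,191), (322,183), (308,213), (343,200). I'll refine these next.

```bash
cat > h.py <<'E'
import numpy as np,cv2,pickle
def ray(c,u,v):
    K=c["intrinsics"];T=c["world_from_camera"]
    d=np.array([(u-K[0,2])/K[0,0],-(v-K[1,2])/K[1,1],-1.])
    return T[:3,3],T[:3,:3]@d
def onz(c,u,v,z):
    o,d=ray(c,u,v);return o+d*(z-o[2])/d[2]
def proj(c,p):
    T=c["world_from_camera"];q=T[:3,:3].T@(np.asarray(p)-T[:3,3]);K=c["intrinsics"]
    return K[0,0]*q[0]/-q[2]+K[0,2],K[1,1]*-q[1]/-q[2]+K[1,2]
def tri(rays):
    A=0;b=0
    for o,d in rays:
        d=d/np.linalg.norm(d);P=np.eye(3)-np.outer(d,d);A=A+P;b=b+P@o
    return np.linalg.solve(A,b)
E
python3 - <<'E'
from h import *
d=pickle.load(open("c0.pkl","rb"))
S={"scene":[(284,180),(327,172),(294,215),(339,205)],"side":[(288,191),(322,183),(308,213),(343,200)]}
box={"scene":(245,150,130,110),"side":(250,160,130,100)}
out=[]
for n in S:
    c=d[n];im=c["img"]
    for p in S[n]: print(n,p,np.round(onz(c,*p,.1),3), im[p[1],p[0]])
    x,y,w,h=box[n];out.append(cv2.resize(im[y:y+h,x:x+w],(390*1,int(390*h/w)),interpolation=cv2.INTER_NEAREST))
    hsv=cv2.cvtColor(im,cv2.COLOR_BGR2HSV)
    sub=hsv[y:y+h,x:x+w]
    m=(sub[...,2]<75).astype(np.uint8)
    k,l,st,ce=cv2.connectedComponentsWithStats(m);i=1+np.argmax(st[1:,4])
    cn=np.argwhere(l==i)[:,::-1].astype(np.float32)+[x,y]
    hull=cv2.convexHull(cn.astype(np.float32));q=cv2.approxPolyDP(hull,4,True)[:,0]
    print("tray",st[i],q.tolist())
    print(np.round([onz(c,*p,.024)[:2] for p in q],3).tolist())
H=max(o.shape[0] for o in out)
cv2.imwrite("pics/crop.png",np.hstack([cv2.copyMakeBorder(o,0,H-o.shape[0],0,0,0) for o in out]))
E
```

```text
scene (284, 180) [ 0.476 -0.068  0.1  ] [ 67 104 134]
scene (327, 172) [0.502 0.079 0.1  ] [ 69 110 144]
scene (294, 215) [ 0.619 -0.091  0.1  ] [ 55  87 111]
scene (339, 205) [0.641 0.058 0.1  ] [ 54  86 111]
tray [  14   19  108   86 2883] [[366.0, 233.0], [278.0, 254.0], [259.0, 180.0], [310.0, 169.0], [357.0, 206.0]]
[[0.733, 0.118], [0.691, -0.178], [0.386, -0.132], [0.412, 0.054], [0.624, 0.138]]
side (288, 191) [0.492 0.081 0.1  ] [ 84 129 166]
side (322, 183) [0.627 0.046 0.1  ] [ 99 152 195]
side (308, 213) [ 0.463 -0.078  0.1  ] [101 156 201]
side (343, 200) [ 0.612 -0.092  0.1  ] [ 98 152 196]
tray [ 11  45  65  48 274] [[325.0, 242.0], [299.0, 252.0], [261.0, 205.0]]
[[0.468, -0.166], [0.366, -0.153], [0.419, 0.162]]
```

View pics/crop.png

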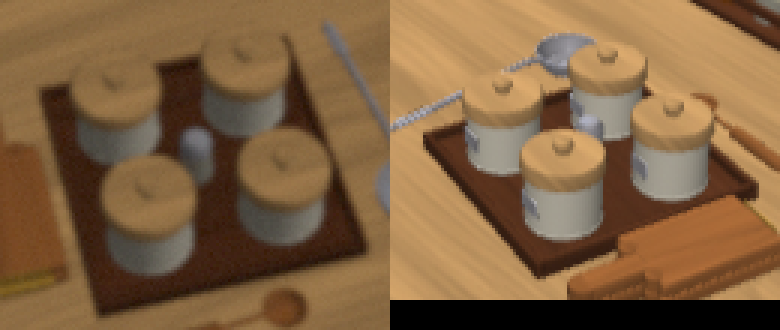

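The crop shows all four lids, their knobs and the tray corners. The scene knobs are at about (284,177), (326,168), (294,213) and (339,205), and the side knobs at (286,187), (322,178), (308,209) and (344,195).

Run:
```python
from h import *
d=pickle.load(open("c0.pkl","rb"));a,b=d["scene"],d["side"]
S=[(284.3,178),(326,169),(294,213.3),(339.3,204)];B=[(286,187),(307.7,209),(344.3,195.3),(322.3,178.6)]
B=[B[1],B[0],B[2],B[3]]
P=np.array([tri([ray(a,*s),ray(b,*t)]) for s,t in zip(S,B)]);print(np.round(P,4))
for z in (.112,): print([np.round(onz(a,*s,z)[:2],4).tolist() for s in S],[np.round(onz(b,*s,z)[:2],4).tolist() for s in B])
# tray from knobs: order b? edges
c=P.mean(0);ex=((P[2]-P[0])+(P[3]-P[1]))[:2];ey=((P[1]-P[0])+(P[3]-P[2]))[:2]
yaw=np.arctan2(*(ex/np.linalg.norm(ex)+np.array([ey[1],-ey[0]])/np.linalg.norm(ey))[::-1]);print(c,np.degrees(yaw),np.linalg.norm(ex)/2,np.linalg.norm(ey)/2)
C=[onz(a,*p,.024)[:2] for p in[(258.3,180),(341.7,162.7),(367.7,232.3),(278.3,255)]];print(np.round(C,3).tolist(),np.mean(C,0))
R=np.array([[np.cos(yaw),-np.sin(yaw)],[np.sin(yaw),np.cos(yaw)]])
for n,q in dict(b=(-76,-76),a=(-76,76),d=(76,-76),c=(76,76)).items(): print(n,c[:2]+R@np.array(q)/1000)
```

```text
[[ 0.4722 -0.0652  0.1058]
 [ 0.4913  0.0832  0.1114]
 [ 0.6213 -0.09    0.1146]
 [ 0.6411  0.0603  0.1066]]
[[0.4772, -0.0673], [0.4976, 0.0766], [0.6209, -0.0908], [0.6455, 0.0571]] [[0.4667, -0.0715], [0.4912, 0.0926], [0.6241, -0.085], [0.6355, 0.0555]]
[ 0.55647513 -0.00292282  0.10957763] -8.23499156751425 0.15133432689429865 0.1505981767016422
[[0.385, -0.134], [0.431, 0.171], [0.732, 0.124], [0.695, -0.178]] [ 0.56101482 -0.0042578 ]
b [ 0.47037303 -0.06725344]
a [0.4921445  0.08317928]
d [ 0.62080575 -0.08902492]
c [0.64257722 0.0614078 ]
```

>>> {"op": "jog_arm", "data": {
  "moves": [
    [-4,-3.5,0,0],
    [-7.5,-6.8,0,0],
    [-11,-10,0,0],
    [-14.6,-13.2,0,0],
    [-18.2,-16.5,0,0],
    [-21.7,-19.7,0,0],
    [-25.3,-22.9,0,0],
    [-28.9,-26.1,0,0],
    [-32.4,-29.4,0,0],
    [-36,-32.6,0,0],
    [-39.6,-35.8,0,0],
    [-43.1,-39,0,0]
  ],
  "jaw": -1,
  "newtons": 10
}}

```text
time: 1.3
eef_pos: [0.4813, 0.1479, 0.2053]
orientation: [[-0.971, 0.238, -0.0], [0.238, 0.971, -0.0], [0.0, -0.0, -1.0]]
force: [0.8, 0.6, -0.0]
grip_width: 0.0022
grip_force: 0.0
```

>>> {"op": "jog_arm", "data": {
  "moves": [
    [-3,-3,1,0],
    [-6.4,-5.8,3,0],
    [-6.4,-5.8,5.5,0],
    [-6.4,-5.8,6.5,0],
    [-6.4,-5.8,6.5,0],
    [-6.4,-5.8,6.5,0]
  ]
}}

```text
time: 1.9
eef_pos: [0.5286, 0.0795, 0.1409]
orientation: [[-0.972, 0.236, -0.0], [0.236, 0.972, 0.001], [0.0, 0.001, -1.0]]
force: [0.1, 0.3, 0.7]
grip_width: 0.0001
grip_force: 0.0
```

```bash
cat > look.py <<'E'
import sys
from h import *
from workcell import bot
s=bot.read_state();print(s["time"],np.round(s["eef_pos"],4),np.round(s["force"],2),s["grip_width"],np.round(s["orientation"],3).tolist())
for n in sys.argv[2:]:
    c=bot.capture(n);pickle.dump(c,open(f"{n}{sys.argv[1]}.pkl","wb"));cv2.imwrite(f"pics/{n}{sys.argv[1]}.png",c["img"])
E
python3 look.py 1 wrist scene
```

```text
1.9 [0.5286 0.0795 0.1409] [0.13 0.28 0.67] 0.00014042943389708012 [[-0.972, 0.236, -0.0], [0.236, 0.972, 0.001], [0.0, 0.001, -1.0]]
```

View pics/wrist1.png

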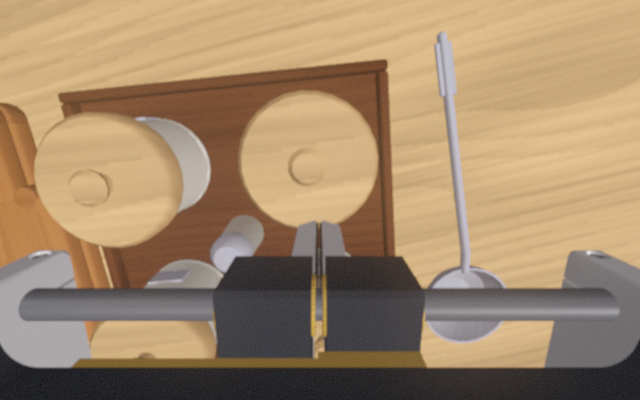

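The wrist view shows lid a as a circle at about (309,159) with radius 69, and lid b at about (109,180) with radius 73. I'll cast these to the lid height to refine the centres.

Run:
```python
from h import *
c=pickle.load(open("wrist1.pkl","rb"))
for nm,L in dict(a=[(309,159),(309,91),(309,228),(239,159),(379,159)],b=[(109,180),(109,112),(109,247),(35,180),(183,180)]).items():
  for z in(.101,.107):
    P=np.array([onz(c,*p,z)[:2] for p in L]);print(nm,z,np.round(P[0],4),np.round(P[1:].mean(0),4),np.linalg.norm(P[1]-P[2]),np.linalg.norm(P[3]-P[4]))
print(c["world_from_camera"][:3,3])
print(onz(c,307,167,.121),onz(c,89,187,.121))
```

```text
a 0.101 [0.4876 0.083 ] [0.4891 0.0826] 0.09954771501416634 0.1013465696161515
a 0.107 [0.487  0.0834] [0.4884 0.083 ] 0.09681671405692625 0.0985662187201484
b 0.101 [ 0.4678 -0.0637] [ 0.4689 -0.0642] 0.10260421808877865 0.10882303787261949
b 0.107 [ 0.4677 -0.0593] [ 0.4687 -0.0598] 0.09978936475158819 0.10583757687476947
[0.4633999  0.09575573 0.319706  ]
[0.49022308 0.08160595 0.121     ] [ 0.46865226 -0.06408876  0.121     ]
```

>>> {"op": "jog_arm", "data": {
  "moves": [
    [0,0,1.5,0],
    [0,0,2.8,0],
    [0,0,3.1,0],
    [0,0,3.1,0],
    [0,0,3.1,0]
  ]
}}

```text
time: 2.5
eef_pos: [0.5294, 0.0785, 0.1103]
orientation: [[-0.971, 0.238, 0.001], [0.238, 0.971, 0.0], [-0.001, 0.001, -1.0]]
force: [-0.7, 0.2, 0.0]
grip_width: 0.0005
grip_force: 0.0
```

>>> {"op": "jog_arm", "data": {
  "moves": [
    [0,0,0.1,0],
    [0,0,0.2,0],
    [0,0,0.2,0]
  ]
}}

```text
time: 2.8
eef_pos: [0.5289, 0.0781, 0.1076]
orientation: [[-0.971, 0.239, 0.0], [0.239, 0.971, 0.0], [-0.0, 0.0, -1.0]]
force: [0.2, 0.6, 0.6]
grip_width: 0.0006
grip_force: 0.0
```

>>> {"op": "jog_arm", "data": {
  "moves": [
    [0,0,0.1,0],
    [0,0,0.1,0]
  ]
}}

```text
time: 3.0
eef_pos: [0.5288, 0.0781, 0.1064]
orientation: [[-0.971, 0.239, -0.0], [0.239, 0.971, -0.0], [0.0, -0.0, -1.0]]
force: [0.4, -0.5, -0.7]
grip_width: 0.0003
grip_force: 0.0
```

>>> {"op": "jog_arm", "data": {
  "moves": [
    [0,0,0.1,0],
    [0,0,0.1,0]
  ]
}}

```text
time: 3.2
eef_pos: [0.5287, 0.0781, 0.1053]
orientation: [[-0.971, 0.238, -0.0], [0.238, 0.971, -0.0], [0.0, -0.0, -1.0]]
force: [-0.3, -0.1, -0.1]
grip_width: 0.0006
grip_force: 0.0
```

>>> {"op": "jog_arm", "data": {
  "moves": [
    [0,0,0.1,0],
    [0,0,0.1,0]
  ]
}}

```text
time: 3.4
eef_pos: [0.5287, 0.0781, 0.1043]
orientation: [[-0.971, 0.238, -0.0], [0.238, 0.971, -0.0], [0.0, -0.0, -1.0]]
force: [0.2, 0.4, -0.0]
grip_width: 0.0001
grip_force: 0.0
```

>>> {"op": "jog_arm", "data": {
  "moves": [
    [0,0,0.1,0],
    [0,0,0.1,0]
  ]
}}

```text
time: 3.6
eef_pos: [0.5289, 0.0781, 0.1034]
orientation: [[-0.971, 0.239, -0.0], [0.239, 0.971, 0.0], [0.0, 0.0, -1.0]]
force: [0.0, 0.4, 0.2]
grip_width: 0.0009
grip_force: 0.1
```

>>> {"op": "jog_arm", "data": {
  "moves": [
    [0,0,0.1,0],
    [0,0,0.1,0]
  ]
}}

```text
time: 3.8
eef_pos: [0.5291, 0.0781, 0.1025]
orientation: [[-0.971, 0.238, 0.0], [0.238, 0.971, 0.0], [-0.0, 0.0, -1.0]]
force: [0.3, 0.7, 0.6]
grip_width: 0.0009
grip_force: 0.4
```

>>> {"op": "jog_arm", "data": {
  "moves": [
    [0,0,0.1,0],
    [0,0,0.1,0]
  ]
}}

```text
time: 4.0
eef_pos: [0.5292, 0.0782, 0.1015]
orientation: [[-0.971, 0.239, 0.001], [0.239, 0.971, 0.0], [-0.001, 0.0, -1.0]]
force: [0.6, 0.3, 1.2]
grip_width: 0.0002
grip_force: 0.7
```

>>> {"op": "jog_arm", "data": {
  "moves": [
    [0,0,0.1,0],
    [0,0,0.1,0]
  ]
}}

```text
time: 4.2
eef_pos: [0.5293, 0.0782, 0.1006]
orientation: [[-0.971, 0.239, 0.001], [0.239, 0.971, 0.0], [-0.001, 0.0, -1.0]]
force: [1.3, -0.9, 2.4]
grip_width: 0.0006
grip_force: 1.1
```

>>> {"op": "jog_arm", "data": {
  "moves": [
    [0,0,0.1,0],
    [0,0,0.1,0]
  ]
}}

```text
time: 4.4
eef_pos: [0.5294, 0.0782, 0.0998]
orientation: [[-0.971, 0.239, 0.001], [0.239, 0.971, 0.0], [-0.001, 0.0, -1.0]]
force: [1.1, -0.4, 5.0]
grip_width: 0.0007
grip_force: 2.6
```

```bash
python3 look.py 2 wrist side
python3 - <<'E'
import cv2
a=cv2.imread("pics/wrist1.png");b=cv2.imread("pics/wrist2.png")
cv2.imwrite("pics/cmp.png",cv2.resize(b[60:360,150:550],(800,600)))
E
```

```text
4.4 [0.5294 0.0782 0.0998] [ 1.07 -0.36  4.98] 0.0007183965527124641 [[-0.971, 0.239, 0.001], [0.239, 0.971, 0.0], [-0.001, 0.0, -1.0]]
```

View pics/cmp.png

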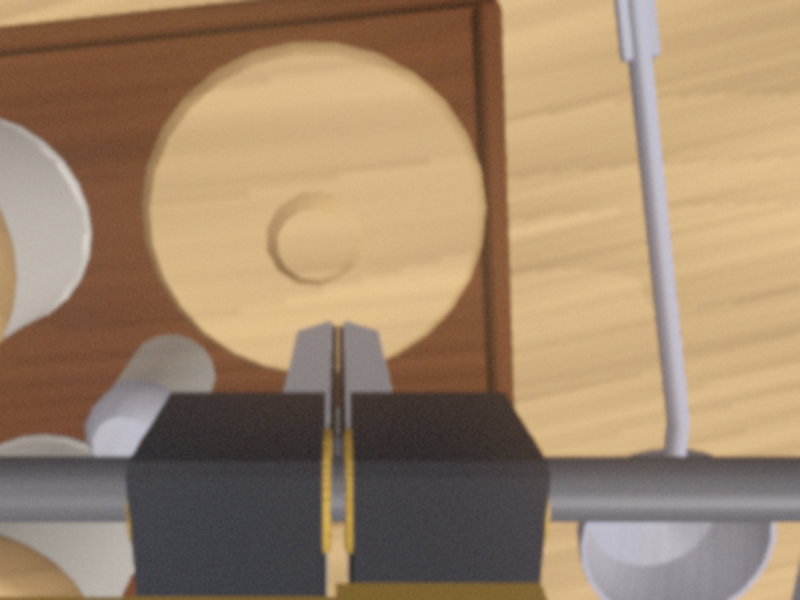

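The edge gave about 3.6 mm at roughly 0.5 N/mm, then stiffened as it met the rim, which is the expected rocking. In the picture, the fingertips rest on lid a's edge near (337,330), with the knob near (318,238). Lid a is the loose one, so I'll lift off and move over its knob.

>>> {"op": "jog_arm", "data": {
  "moves": [
    [0,0,-1,0],
    [0,0,-4.5,0],
    [2,-0.3,-4.5,0],
    [3.9,-0.6,-4.5,0],
    [3.9,-0.6,-3.5,0],
    [3.9,-0.6,-2.8,0],
    [3.9,-0.6,-2.7,0],
    [3.9,-0.6,-2.7,0]
  ]
}}

```text
time: 5.3
eef_pos: [0.4899, 0.0814, 0.1258]
orientation: [[-0.971, 0.239, -0.001], [0.239, 0.971, -0.0], [0.001, -0.001, -1.0]]
force: [0.3, 0.3, -0.2]
grip_width: 0.0005
grip_force: 0.0
```

```bash
python3 look.py 3 side wrist
python3 - <<'E'
import cv2,numpy as np
a=cv2.imread("pics/side3.png");b=cv2.imread("pics/wrist3.png")
cv2.imwrite("pics/cmp3.png",np.hstack([cv2.resize(a[150:260,250:380],(390,330)),cv2.resize(b[100:370,170:490],(390,330))]))
E
```

```text
5.3 [0.4899 0.0814 0.1258] [ 0.33  0.29 -0.21] 0.0005463163995716547 [[-0.971, 0.239, -0.001], [0.239, 0.971, -0.0], [0.001, -0.001, -1.0]]
```

View pics/cmp3.png

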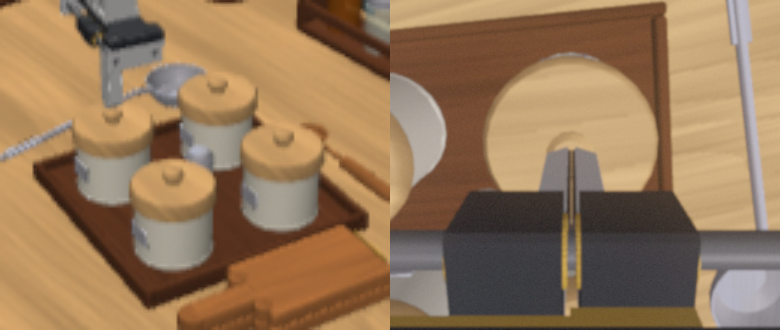

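The side view has the fingertips at (112,103), just above lid a's knob at (113,113), and the wrist view agrees. I'll press down gently.

>>> {"op": "jog_arm", "data": {
  "moves": [
    [0,0,0.1,0],
    [0,0,0.2,0],
    [0,0,0.3,0],
    [0,0,0.4,0],
    [0,0,0.4,0]
  ]
}}

```text
time: 5.9
eef_pos: [0.4895, 0.0816, 0.1224]
orientation: [[-0.971, 0.238, -0.0], [0.238, 0.971, -0.0], [0.0, -0.0, -1.0]]
force: [-0.8, 0.4, -0.2]
grip_width: 0.0003
grip_force: 0.0
```

>>> {"op": "jog_arm", "data": {
  "moves": [
    [0,0,0.1,0],
    [0,0,0.1,0]
  ]
}}

```text
time: 6.1
eef_pos: [0.4895, 0.0816, 0.1214]
orientation: [[-0.971, 0.238, -0.0], [0.238, 0.971, -0.0], [0.0, -0.0, -1.0]]
force: [-0.8, 0.2, -0.0]
grip_width: 0.0006
grip_force: 0.0
```

>>> {"op": "jog_arm", "data": {
  "moves": [
    [0,0,0.1,0],
    [0,0,0.1,0]
  ]
}}

```text
time: 6.3
eef_pos: [0.4897, 0.0817, 0.1206]
orientation: [[-0.971, 0.239, 0.0], [0.239, 0.971, 0.0], [-0.0, 0.0, -1.0]]
force: [0.1, 0.1, 1.4]
grip_width: 0.0007
grip_force: 0.7
```

>>> {"op": "jog_arm", "data": {
  "moves": [
    [0,0,0.1,0],
    [0,0,0.1,0]
  ]
}}

```text
time: 6.5
eef_pos: [0.4898, 0.0817, 0.1199]
orientation: [[-0.971, 0.238, 0.001], [0.238, 0.971, 0.0], [-0.001, 0.0, -1.0]]
force: [-1.1, 0.6, 4.4]
grip_width: 0.0004
grip_force: 2.4
```

>>> {"op": "jog_arm", "data": {
  "moves": [
    [0,0,0.1,0],
    [0,0,0.1,0]
  ]
}}

```text
time: 6.7
eef_pos: [0.4899, 0.0818, 0.119]
orientation: [[-0.971, 0.238, 0.001], [0.238, 0.971, 0.0], [-0.001, 0.001, -1.0]]
force: [0.2, -0.0, 5.4]
grip_width: 0.0007
grip_force: 2.7
```

>>> {"op": "jog_arm", "data": {
  "moves": [
    [0,0,0.1,0],
    [0,0,0.1,0]
  ]
}}

```text
time: 6.9
eef_pos: [0.4899, 0.0818, 0.118]
orientation: [[-0.971, 0.238, 0.001], [0.238, 0.971, 0.0], [-0.001, 0.0, -1.0]]
force: [-0.5, 0.2, 5.7]
grip_width: 0.0005
grip_force: 2.8
```

>>> {"op": "jog_arm", "data": {
  "moves": [
    [0,0,0.1,0],
    [0,0,0.1,0]
  ]
}}

```text
time: 7.1
eef_pos: [0.4899, 0.0818, 0.117]
orientation: [[-0.971, 0.238, 0.001], [0.238, 0.971, 0.0], [-0.001, 0.001, -1.0]]
force: [-0.3, -0.6, 5.7]
grip_width: 0.0007
grip_force: 2.8
```

>>> {"op": "jog_arm", "data": {
  "moves": [
    [0,0,0.1,0],
    [0,0,0.1,0]
  ]
}}

```text
time: 7.3
eef_pos: [0.4897, 0.0817, 0.1161]
orientation: [[-0.971, 0.239, 0.0], [0.239, 0.971, 0.0], [-0.0, 0.0, -1.0]]
force: [-1.7, -0.1, 6.9]
grip_width: 0.0004
grip_force: 3.8
```

>>> {"op": "jog_arm", "data": {
  "moves": [
    [0,0,0.1,0],
    [0,0,0.1,0]
  ]
}}

```text
time: 7.5
eef_pos: [0.4898, 0.0817, 0.1159]
orientation: [[-0.971, 0.239, 0.001], [0.239, 0.971, 0.0], [-0.001, 0.001, -1.0]]
force: [-4.4, -0.8, 16.1]
grip_width: 0.0003
grip_force: 8.0
```

>>> {"op": "jog_arm", "data": {
  "moves": [
    [0,0,0.1,0],
    [0,0,0.1,0]
  ]
}}

```text
time: 7.7
eef_pos: [0.4898, 0.0816, 0.1158]
orientation: [[-0.971, 0.239, 0.001], [0.239, 0.971, 0.001], [-0.001, 0.001, -1.0]]
force: [-5.5, -1.0, 24.6]
grip_width: 0.0007
grip_force: 12.3
```

>>> {"op": "jog_arm", "data": {
  "moves": [
    [0,0,0.1,0],
    [0,0,0.1,0]
  ]
}}

```text
time: 7.9
eef_pos: [0.4898, 0.0817, 0.1156]
orientation: [[-0.971, 0.239, 0.002], [0.239, 0.971, 0.001], [-0.001, 0.001, -1.0]]
force: [-6.8, -0.6, 34.0]
grip_width: 0.0005
grip_force: 16.6
```

The lid slid about 5 mm at a steady 5.7 N and then met a hard stop, so it's home. I'll back off gently and recheck the edge lightly.

>>> {"op": "jog_arm", "data": {
  "moves": [
    [0,0,-0.3,0],
    [0,0,-1,0],
    [0,0,-3,0],
    [-2,0.3,-3,0],
    [-3.9,0.6,-3,0],
    [-3.9,0.6,-1,0],
    [-3.9,0.6,0.5,0],
    [-3.9,0.6,0.8,0],
    [-3.9,0.6,0.8,0]
  ]
}}

```text
time: 8.8
eef_pos: [0.5284, 0.0781, 0.104]
orientation: [[-0.971, 0.239, -0.001], [0.239, 0.971, -0.0], [0.001, -0.001, -1.0]]
force: [-0.2, 0.5, -0.2]
grip_width: 0.0004
grip_force: 0.0
```

>>> {"op": "jog_arm", "data": {
  "moves": [
    [0,0,0.1,0],
    [0,0,0.2,0],
    [0,0,0.2,0]
  ]
}}

```text
time: 9.1
eef_pos: [0.5291, 0.0782, 0.1029]
orientation: [[-0.971, 0.238, 0.001], [0.238, 0.971, 0.0], [-0.001, 0.0, -1.0]]
force: [0.5, 0.1, 0.6]
grip_width: 0.0001
grip_force: 0.0
```

>>> {"op": "jog_arm", "data": {
  "moves": [
    [0,0,0.1,0],
    [0,0,0.1,0]
  ]
}}

```text
time: 9.3
eef_pos: [0.5289, 0.0782, 0.1016]
orientation: [[-0.971, 0.239, 0.0], [0.239, 0.971, 0.0], [-0.0, 0.0, -1.0]]
force: [0.4, 0.2, 0.2]
grip_width: 0.0005
grip_force: 0.0
```

>>> {"op": "jog_arm", "data": {
  "moves": [
    [0,0,0.1,0],
    [0,0,0.1,0]
  ]
}}

```text
time: 9.5
eef_pos: [0.5288, 0.0781, 0.1004]
orientation: [[-0.971, 0.239, -0.0], [0.239, 0.971, -0.0], [0.0, -0.0, -1.0]]
force: [0.0, 0.6, 0.5]
grip_width: 0.0004
grip_force: 0.0
```

>>> {"op": "jog_arm", "data": {
  "moves": [
    [0,0,0.1,0],
    [0,0,0.1,0]
  ]
}}

```text
time: 9.7
eef_pos: [0.5288, 0.0781, 0.0993]
orientation: [[-0.971, 0.239, -0.0], [0.239, 0.971, -0.0], [0.0, -0.0, -1.0]]
force: [0.3, 0.0, 0.9]
grip_width: 0.0006
grip_force: 0.0
```

>>> {"op": "jog_arm", "data": {
  "moves": [
    [0,0,0.1,0],
    [0,0,0.1,0]
  ]
}}

```text
time: 9.9
eef_pos: [0.5289, 0.0782, 0.099]
orientation: [[-0.971, 0.238, 0.0], [0.238, 0.971, 0.0], [-0.0, 0.0, -1.0]]
force: [-1.4, -0.4, 4.7]
grip_width: 0.0006
grip_force: 2.6
```

The edge is rigid now: it stops at 0.099 m, with 4.7 N after only 0.3 mm. I'll retreat.

>>> {"op": "jog_arm", "data": {
  "moves": [
    [0,0,-1,0],
    [0,0,-5,0],
    [0,0,-9,0],
    [0,0,-12,0],
    [0,0,-12,0],
    [0,0,-12,0]
  ]
}}

```text
time: 10.5
eef_pos: [0.529, 0.0782, 0.2191]
orientation: [[-0.971, 0.238, 0.001], [0.238, 0.971, 0.0], [-0.001, 0.001, -1.0]]
force: [0.5, 0.6, 0.3]
grip_width: 0.0007
grip_force: 0.0
```

```bash
python3 look.py 4 wrist
```

```text
10.5 [0.529  0.0782 0.2191] [0.48 0.63 0.33] 0.0006836598225719827 [[-0.971, 0.238, 0.001], [0.238, 0.971, 0.0], [-0.001, 0.001, -1.0]]
```

View pics/wrist4.png

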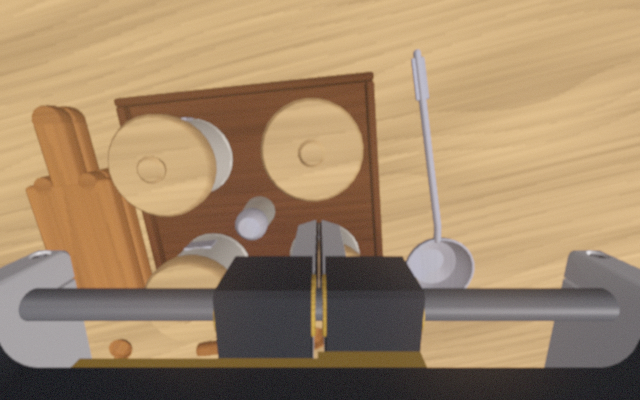

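Lid a at (313,150) sits level. The shaker at (255,218), the ladle and the tostonera look undisturbed, and the gripper is clear, so I'm handing in.

```bash
python3 -c "
from workcell import bot
print(bot.job_done())"
```

```text
the job is handed in; nothing more can be done
None
```

The loose lid was at place_a, the first I tested. I pressed it down about 5 mm to a hard stop; its edge no longer rocks, nothing else was touched, and the job is handed in at about 10.5 s.

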